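# Screw the stopper into the pill canister

## Robot

A 7-joint arm with a two-finger parallel gripper is mounted at the origin on a cart in front of the work surface, level with it; the furniture and walls round the work are solid. World frame = base frame: x ahead of the robot, y to its left, z up, the work surface at z = 0. Lengths are in m, angles in rad, forces in N, time in s.
With the tool pointing down it reaches from about 0.425 to 0.825 m from the base axis. Payload 3.6 kg.
Tool frame: the origin (TCP) lies at the very end of the fingers, on their centre line; the grasp point (between the pads) lies arm.grip_point_offset behind it (arm.grip_point_offset is the distance from the TCP to the grasp point, in m); z points along the fingers, y is the line along which they close (so a half turn about z gives the same grasp; the last joint's range is limited). The gripper opens to 85 mm and grips with 20 to 120 N. Pads are 22 mm wide; open, the fingers measure 114 mm over their backs; the gripper's body (76 mm by 85 mm) begins 54 mm behind the grasp point. The pads swing forward as they close: fully open they stand 13 mm farther back than shut.
Start: joints at [-1.321, 0.615, -0.013, 1.423, 0.008, 1.103, -0.04], TCP at [0.177, 0.625, 0.231] pointing down, gripper open.
Joint ranges: [-3.12, 3.12], [-0.3, 2.06], [-1.34, 1.32], [0.26, 2.42], [-1.36, 4.5], [0.01, 1.98], [-2.84, 2.84]. Speed limits (rad/s): [2.79, 2.79, 3.14, 3.14, 3.14, 3.14, 3.14].

## Interface

Orientations are given as a rotation vector (axis times angle).
In Python, from station import observe, vision, hand_in, arm gives the robot as it stands.
- The arm moves only by the tool servo_tool, never from a script. Its argument "commands" is a list of rows, each an object of numbers: "tx", "ty", "tz": the shift along the tool's x, y, z normalised to -1 to 1, where 1 is 0.25 m; "rx", "ry", "rz": the turn, a rotation vector about the tool's x, y, z normalised to -1 to 1, where 1 is pi/2 rad; "gripper": the finger opening in mm, from 0 to 85.4. In form: [{"tx": .., "ty": .., "tz": .., "rx": .., "ry": .., "rz": .., "gripper": ..}, ...]. A call has 1 to 8 rows; each row is the pose to reach, as a shift and turn from the pose commanded when the call began, along the tool's axes at that moment; what a row does not reach only later rows make up. A row lasts 1/12 s, in which the tool goes at most 41.7 mm and 7.16 degrees, less where a joint would pass 70% of its speed; a pose out of reach is approached as far as the arm can. A call with a number of a shift or a turn outside -1 to 1 is refused whole. A call with a gripper value outside its range is refused whole. The fingers move at their own pace and stop on an object; the grip force is fixed at half the most. Time passes only in rows, so rows that repeat a pose let the fingers close. It gives the time, the measured TCP pose, the force, the opening and the grip force at its end, in the units of the state.
- observe(): the state, without advancing time (a new reading comes with each control period).
- vision.camera(name): name is "scene" or "top" or "wrist"; returns a dict with "img" (480x640x3 uint8, red, green, blue), "fx", "fy", "cx", "cy" (pixels), "world_from_camera" (4x4, takes a point from camera to world coordinates). Camera axes: x right, y down, z forward; pixel columns grow to the right and rows downward; lengths in m; the calibration is good to about 2 mm. A picture is of the moment at which its call begins. There is no depth.
- hand_in(): hands the job in; it is judged then, once.
The state is a dict: "clock": time; "qpos": joint angles; "joint_vel": joint speeds; "joint_efforts": joint torques, N m; "tool_pos": TCP position; "orientation": TCP orientation; "wrist_force": force on the tool from outside, world axes, zero at the start; "moment": the same for the moment, N m; "finger_gap": finger opening in m; "grip_force": force on a finger pad.
Only numpy, scipy, OpenCV 4.12 (cv2) and the standard library are available. Lean on these libraries where they do the work, as an engineer would, in place of code of your own. Each camera call takes 0.05 s, during which the arm holds its last target. There are 200 camera calls.

## Task

Close the pill canister with its screw stopper: set the stopper upright in the canister's mouth (red dot over red mark is a good place to begin), turn it backwards (counter-clockwise seen from above) under a light push until you feel it drop into the thread start, then run it in clockwise until its flange is fully home on the rim, and let go. Feel your way and never force the threads: a stopper that binds is on the wrong side of a thread. Leave the jar, the vial and the stamp where they stand.

Things in the scene. Friction and masses are not known exactly. Their poses are not given: they have to be found in the camera images.
- stopper_center (a point): loose screw stopper, 0.12 kg, 63 mm tall, standing upright; this point: on its axis, 31.5 mm above its underside. z is its axis (up), x points to the red dot on its flange. Grey core 33 mm across from 0 to 21.5 mm above the underside; grey flange 62 mm across from 21.5 to 26.5; above it a black grip bar 44 mm long (along x), 18 mm wide (along y), top at 63 mm.
- stopper_grip (a point): point on the stopper's axis inside the grip bar, 48.5 mm above its underside, 22 mm above the flange's upper face and 14.5 mm below the bar's top; same axes. The place to pinch the bar across its 18 mm width (along y).
- stopper_pins (a point): point on the stopper's axis at the middle of its three radial steel pins, 4.5 mm above its underside and 17 mm below the flange's underside; same axes. Pins 6 mm thick, tips 24.5 mm from the axis, at 0, 120 and 240 deg from x.
- canister: pill canister, fixed to the table, upright: aluminium body 78 mm across, brass threaded neck, black rubber foot 94 mm across; rim 88 mm above the table. Origin: centre of its underside; x points to the red mark on its shoulder, z up. Forces over 40 N between stopper and canister spoil the threads; a push of 3 to 8 N is enough, and 0.5 N m of twist means a dead stop or tight threads.
- mouth (a point): centre of the canister's rim, 88 mm above the table, axes as the canister. Round mouth 53 mm wide (2 mm of play round the pin tips), three equal threads inside, 120 deg apart. How far the neck is turned differs each time and is not measured: with the red dot over the red mark the pins lie over the threads, and the thread starts are 20 to 70 deg away counter-clockwise.
- thread_top (a point): on the canister's axis at the level upper faces of the threads, 7 mm below the rim. With its pins resting here the stopper's flange is 13 mm above the rim. Counter-clockwise each 70 deg thread ends at an open start 30 deg wide, closed beyond by a dead stop 20 deg wide that stands 4.5 mm above the threads; clockwise, too, the threads end at a dead stop.
- thread_start (a point): on the canister's axis at the floor of the thread starts, 16 mm below the rim: here the stopper has dropped 9 mm and its flange is 4 mm above the rim. Turned clockwise under a light push it goes down 4.8 mm per radian (1.4 mm up-and-down play); the flange meets the rim after 45 to 60 deg and the threads draw tight some 15 deg later.
- jar: white screw-lid jar, 48 mm across, 40 mm tall, near the canister; a bystander. Origin: centre of its underside.
- vial: gold screw-cap vial, 22 mm across, 29 mm tall, near the canister; a bystander. Origin: centre of its underside.
- stamp: wooden hand stamp, 20x32x54 mm, near the stopper; a bystander. Origin: centre of its underside.

How it is judged:
By the outcome, as a careful person would: the job done as asked, in the order asked, and still so for the second after the job is handed in, with the robot touching nothing.
It also fails if it takes over 72 s, if anything falls off the work surface, if the arm or the gripper's body presses on something with over 40 N, if the wrist force passes 120 N, or if a joint passes its speed limit or range.

## Working session

There is one attempt and no reset: what is moved stays moved. The work goes in short steps, Python scripts to look and compute and a tool call to move; the robot and the scene stay as the last step left them, time stands still between calls to the robot, and variables do not carry over. Pictures are saved under pics/ and viewed, at most 10 in all, crops included, and the job is handed in when it is done.

Besides the shell and the picture viewer there is one more tool, called after "Call:" by a JSON object that holds its "op" and its "data", one argument or row to a line. servo_tool: Moves the arm, as the interface text tells. Its arguments: {"type":"object","properties":{"commands":{"type":"array","items":{"type":"object","properties":{"tx":{"type":"number","minimum":-1,"maximum":1},"ty":{"type":"number","minimum":-1,"maximum":1},"tz":{"type":"number","minimum":-1,"maximum":1},"rx":{"type":"number","minimum":-1,"maximum":1},"ry":{"type":"number","minimum":-1,"maximum":1},"rz":{"type":"number","minimum":-1,"maximum":1},"gripper":{"type":"number"}}}}},"required":["commands"]}

```bash
mkdir -p pics; python3 - <<'E'
from station import observe, vision, arm
import cv2, numpy as np
print(arm.grip_point_offset, observe())
for n in ["scene","top"]:
    c=vision.camera(n); cv2.imwrite(f"pics/{n}0.png",c["img"][:,:,::-1])
    print(n,c["fx"],c["cx"],c["cy"],np.round(c["world_from_camera"],3).tolist())
E
```

```text
0.0187 {'clock': 0.0, 'qpos': array([-1.32148869,  0.61590955, -0.01262935,  1.42494294,  0.00810011,
        1.10340828, -0.04040456]), 'joint_vel': array([-0.00049795,  0.00079971,  0.00042823, -0.00079468, -0.00028153,
       -0.00107916,  0.00041966]), 'joint_efforts': array([-3.14556182e-04, -4.69227290e+01,  2.58991029e-01, -1.71027732e+01,
        9.92666610e-03,  9.73975053e-03,  3.05248360e-08]), 'tool_pos': array([0.17678129, 0.62467992, 0.23012981]), 'orientation': array([-0.43170678, -3.11145524,  0.0040795 ]), 'wrist_force': array([0.18372493, 0.07216633, 0.01466739]), 'moment': array([0.0258592 , 0.03186631, 0.0160658 ]), 'grip_force': 0.0, 'finger_gap': 0.08496199849801485}
scene 436.5971499092154 320.39744924818046 242.3995755605165 [[-0.931, 0.245, -0.269, 0.844], [0.364, 0.639, -0.678, 0.849], [0.006, -0.73, -0.684, 0.816], [0.0, 0.0, 0.0, 1.0]]
top 571.6565677983871 318.33234229938563 234.14051847797228 [[0.004, -0.978, 0.211, 0.293], [-1.0, -0.004, 0.001, 0.126], [-0.0, -0.211, -0.978, 1.31], [0.0, 0.0, 0.0, 1.0]]
```

View pics/top0.png

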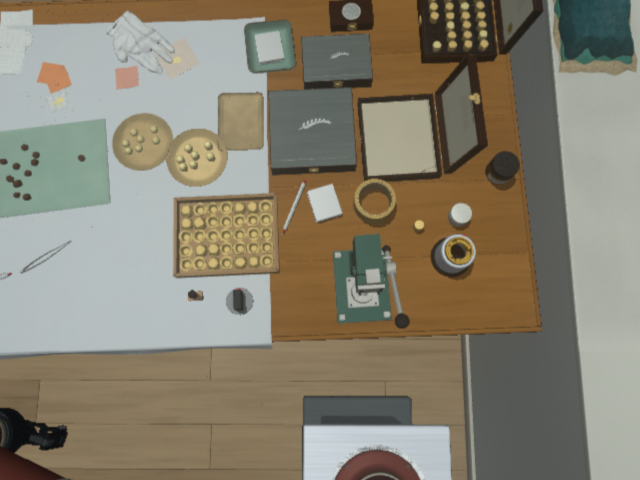

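View pics/scene0.png

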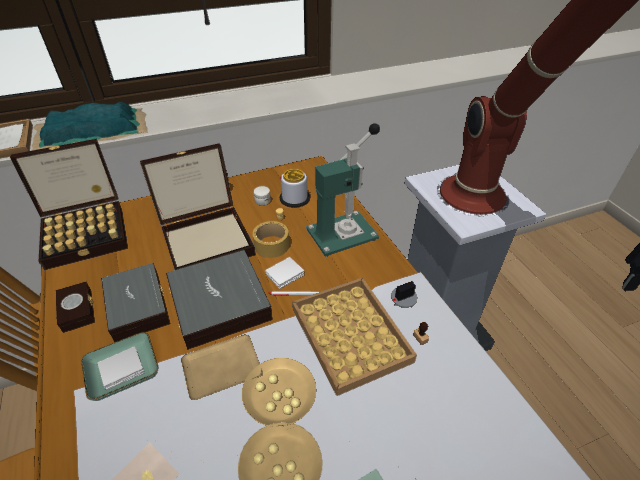

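The top view shows the stopper at (239,300), the stamp at (195,295), the canister at (457,252), the jar at (461,214), the vial at (419,226), and a tall green press around (370,280) between the stopper and the canister. In the scene view the stopper is at (404,293) and the canister at (294,187).

```bash
cat > h.py <<'E'
from station import observe, vision, arm
import cv2, numpy as np
from scipy.spatial.transform import Rotation as R
def ray(c,px,z):
    T=c["world_from_camera"]; d=T[:3,:3]@np.array([(px[0]-c["cx"])/c["fx"],(px[1]-c["cy"])/c["fy"],1.])
    return T[:3,3]+d*(z-T[2,3])/d[2]
def proj(c,p):
    T=np.linalg.inv(c["world_from_camera"]); q=T[:3,:3]@np.asarray(p)+T[:3,3]
    return np.array([c["fx"]*q[0]/q[2]+c["cx"],c["fy"]*q[1]/q[2]+c["cy"]])
def blobs(mask,amin=4):
    n,l,s,ce=cv2.connectedComponentsWithStats(mask.astype(np.uint8),connectivity=8)
    return [(ce[i].round(2),int(s[i,4]),s[i,:4].tolist()) for i in range(1,n) if s[i,4]>=amin]
def hsv(c): return cv2.cvtColor(c["img"],cv2.COLOR_RGB2HSV).astype(int)
def redmask(c):
    h=hsv(c); return ((h[...,0]<8)|(h[...,0]>172))&(h[...,1]>130)&(h[...,2]>90)
E
python3 - <<'E'
from h import *
c=vision.camera("top"); s=vision.camera("scene")
for n,p,z in [("stopper",(239,300),.025),("stamp",(195,295),.0),("canister",(457,252),.088),("jar",(461,214),.04),("vial",(419,226),.029),("press top",(368,250),.2),("press lever",(402,322),.2)]:
    w=ray(c,p,z); print(n,w.round(3),np.hypot(w[0],w[1]).round(3), proj(s,w).round(1))
for b in blobs(redmask(c)): print(b)
print('scene')
for b in blobs(redmask(s),3):
    if b[1]<500: print(b)
def crop(c,x,y,w,h,k): return cv2.resize(c["img"][y:y+h,x:x+w,::-1],None,fx=k,fy=k,interpolation=cv2.INTER_CUBIC)
a=np.hstack([crop(c,180,260,80,60,5),crop(c,400,200,80,60,5)]);b=np.hstack([crop(s,370,270,80,60,5),crop(s,255,150,80,60,5)])
cv2.imwrite("pics/crops.png",np.vstack([a,b]))
print(R.from_rotvec(observe()["orientation"]).as_matrix().round(3))
E
```

```text
stopper [0.418 0.305 0.025] 0.518 [403.1 295.8]
stamp [0.432 0.41  0.   ] 0.595 [419.5 338.9]
canister [ 0.518 -0.174  0.088] 0.546 [295.5 173.4]
jar [ 0.615 -0.199  0.04 ] 0.647 [262.4 189.1]
vial [ 0.589 -0.104  0.029] 0.598 [280.6 208.7]
press top [0.501 0.029 0.2  ] 0.502 [327.7 177.8]
press lever [ 0.36  -0.034  0.2  ] 0.362 [368.1 153.9]
(array([283.4, 230.8]), 5, [283, 230, 2, 3])
scene
(array([486.35, 107.86]), 119, [480, 97, 11, 26])
(array([524.83, 114.83]), 6, [524, 113, 2, 5])
(array([269.5, 292.5]), 4, [269, 292, 2, 2])
(array([394.  , 299.29]), 7, [393, 298, 3, 3])
[[-0.962  0.272 -0.   ]
 [ 0.272  0.962 -0.002]
 [-0.    -0.002 -1.   ]]
```

View pics/crops.png

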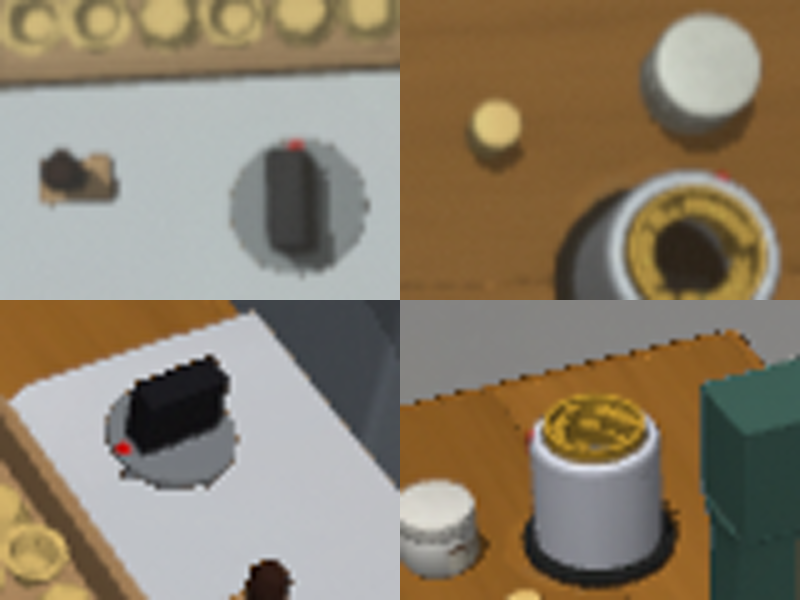

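The crops show the dot on the stopper's +x side, so the bar lies along world x. The canister's mark is at about (464.5,235), toward +x and slightly −y. I'll start moving toward the stopper, turning clockwise so the last joint keeps its range.

Call:
{"op": "servo_tool", "data": {
  "commands": [
    {"tx":-0.08,"ty":-0.06,"rz":0.08},
    {"tx":-0.16,"ty":-0.12,"rz":0.16},
    {"tx":-0.24,"ty":-0.18,"rz":0.24},
    {"tx":-0.32,"ty":-0.24,"rz":0.32},
    {"tx":-0.4,"ty":-0.3,"rz":0.4},
    {"tx":-0.48,"ty":-0.36,"rz":0.48},
    {"tx":-0.56,"ty":-0.42,"rz":0.56},
    {"tx":-0.64,"ty":-0.48,"rz":0.63}
  ]
}}

```text
validation failed for argument at $.co...
```

```bash
cat >> h.py <<'E'
def cmd(target,yaw_y):
    """rows' numbers to bring TCP to target with tool down and tool y at world angle yaw_y"""
    o=observe(); M=R.from_rotvec(o["orientation"]); t=M.inv().apply(np.array(target)-o["tool_pos"])/.25
    y=np.array([np.cos(yaw_y),np.sin(yaw_y),0]); z=np.array([0,0,-1.]); D=np.column_stack([np.cross(y,z),y,z])
    r=(M.inv()*R.from_matrix(D)).as_rotvec()/(np.pi/2)
    print("t",t.round(4),"r",r.round(4),"q",o["qpos"].round(2),"pos",o["tool_pos"].round(4),"clk",round(o["clock"],2),"F",o["wrist_force"].round(1))
E
python3 - <<'E'
from h import *
cmd([.418,.305,.2],-np.pi/2)
E
```

```text
t [-1.2766 -0.9688  0.1239] r [-2.0000e-04  1.5000e-03  1.8245e+00] q [-1.32  0.62 -0.01  1.42  0.01  1.1  -0.04] pos [0.1768 0.625  0.2306] clk 0.2 F [ 0.6 -0.1  0.1]
```

Call:
{"op": "servo_tool", "data": {
  "commands": [
    {"tx":-0.08,"ty":-0.06,"tz":0,"rx":0,"ry":0,"rz":0.08,"gripper":85},
    {"tx":-0.16,"ty":-0.12,"tz":0,"rx":0,"ry":0,"rz":0.16,"gripper":85},
    {"tx":-0.24,"ty":-0.18,"tz":0,"rx":0,"ry":0,"rz":0.24,"gripper":85},
    {"tx":-0.32,"ty":-0.24,"tz":0,"rx":0,"ry":0,"rz":0.32,"gripper":85},
    {"tx":-0.4,"ty":-0.3,"tz":0,"rx":0,"ry":0,"rz":0.4,"gripper":85},
    {"tx":-0.48,"ty":-0.36,"tz":0,"rx":0,"ry":0,"rz":0.48,"gripper":85},
    {"tx":-0.56,"ty":-0.42,"tz":0,"rx":0,"ry":0,"rz":0.56,"gripper":85},
    {"tx":-0.64,"ty":-0.48,"tz":0,"rx":0,"ry":0,"rz":0.63,"gripper":85}
  ]
}}

```text
clock: 0.87
tool_pos: [0.2987, 0.4652, 0.2313]
orientation: [-1.865, -2.528, 0.0]
wrist_force: [-0.0, -0.3, 0.1]
finger_gap: 0.0849
grip_force: 0.0
```

```bash
python3 - <<'E'
from h import *
cmd([.418,.305,.2],-np.pi/2)
E
```

```text
t [-0.7532  0.2667  0.125 ] r [-1.0000e-04  2.0000e-04  1.1907e+00] q [-1.21  0.47  0.26  1.72 -0.14  0.97 -0.6 ] pos [0.2987 0.4652 0.2313] clk 0.87 F [-0.  -0.3  0.1]
```

Call:
{"op": "servo_tool", "data": {
  "commands": [
    {"tx":-0.1,"ty":0.035,"tz":0.01,"rx":0,"ry":0,"rz":0.075,"gripper":85},
    {"tx":-0.2,"ty":0.07,"tz":0.03,"rx":0,"ry":0,"rz":0.15,"gripper":85},
    {"tx":-0.3,"ty":0.105,"tz":0.05,"rx":0,"ry":0,"rz":0.225,"gripper":85},
    {"tx":-0.4,"ty":0.14,"tz":0.07,"rx":0,"ry":0,"rz":0.3,"gripper":85},
    {"tx":-0.5,"ty":0.175,"tz":0.09,"rx":0,"ry":0,"rz":0.375,"gripper":85},
    {"tx":-0.6,"ty":0.21,"tz":0.11,"rx":0,"ry":0,"rz":0.45,"gripper":85},
    {"tx":-0.7,"ty":0.245,"tz":0.12,"rx":0,"ry":0,"rz":0.525,"gripper":85},
    {"tx":-0.753,"ty":0.267,"tz":0.125,"rx":0,"ry":0,"rz":0.6,"gripper":85}
  ]
}}

```text
clock: 1.53
tool_pos: [0.4202, 0.3033, 0.1999]
orientation: [2.811, 1.399, -0.001]
wrist_force: [0.8, -0.7, 0.7]
finger_gap: 0.0852
grip_force: 0.0
```

```bash
python3 - <<'E'
from h import *
cmd([.418,.305,.2],-np.pi/2)
E
```

```text
t [ 0.     -0.0111 -0.0004] r [1.30e-03 3.00e-04 5.88e-01] q [-1.02  0.49  0.53  1.85 -0.31  0.88 -0.99] pos [0.4202 0.3033 0.1999] clk 1.53 F [ 0.8 -0.7  0.7]
```

Call:
{"op": "servo_tool", "data": {
  "commands": [
    {"tx":0,"ty":-0.01,"tz":0,"rx":0,"ry":0,"rz":0.075,"gripper":85},
    {"tx":0,"ty":-0.01,"tz":0,"rx":0,"ry":0,"rz":0.15,"gripper":85},
    {"tx":0,"ty":-0.01,"tz":0,"rx":0,"ry":0,"rz":0.225,"gripper":85},
    {"tx":0,"ty":-0.01,"tz":0,"rx":0,"ry":0,"rz":0.3,"gripper":85},
    {"tx":0,"ty":-0.01,"tz":0,"rx":0,"ry":0,"rz":0.375,"gripper":85},
    {"tx":0,"ty":-0.01,"tz":0,"rx":0,"ry":0,"rz":0.45,"gripper":85},
    {"tx":0,"ty":-0.01,"tz":0,"rx":0,"ry":0,"rz":0.525,"gripper":85},
    {"tx":0,"ty":-0.01,"tz":0,"rx":0,"ry":0,"rz":0.588,"gripper":85}
  ]
}}

```text
clock: 2.2
tool_pos: [0.4163, 0.3086, 0.1999]
orientation: [3.142, 0.008, -0.001]
wrist_force: [-0.6, 0.2, 0.3]
finger_gap: 0.0848
grip_force: 0.0
```

```bash
python3 - <<'E'
from h import *
cmd([.418,.305,.2],-np.pi/2)
c=vision.camera("wrist"); cv2.imwrite("pics/w1.png",c["img"][:,:,::-1])
print(c["fx"],c["cx"],c["cy"],c["world_from_camera"].round(3).tolist(),"tcp px",proj(c,[.418,.305,.026]))
for b in blobs(redmask(c),10): print(b, ray(c,b[0],.0265).round(4))
h=hsv(c)
for b in blobs(h[...,2]<60,200): print("dark",b,ray(c,b[0],.063).round(4))
for b in blobs((h[...,1]<40)&(h[...,2]>60)&(h[...,2]<150),500): print("grey",b,ray(c,b[0],.0265).round(4))
E
```

```text
t [ 0.0069  0.0145 -0.0004] r [0.     0.0003 0.0033] q [-1.19  0.55  0.79  1.86 -0.48  0.93 -1.74] pos [0.4163 0.3086 0.1999] clk 2.2 F [-0.6  0.2  0.3]
398.88811760231357 319.7004274135614 242.10062320896296 [[0.006, -0.948, -0.317, 0.499], [-1.0, -0.006, -0.003, 0.309], [0.001, 0.317, -0.948, 0.343], [0.0, 0.0, 0.0, 1.0]] tcp px [324.20700513 212.50738963]
(array([322.5, 181. ]), 56, [319, 177, 8, 9]) [0.4439 0.3066 0.0265]
dark (array([585.61, 154.09]), 1327, [568, 60, 35, 202]) [0.47   0.1256 0.063 ]
dark (array([191.53, 199.68]), 492, [177, 189, 30, 23]) [0.4363 0.4004 0.063 ]
dark (array([324.31, 219.92]), 1530, [312, 188, 26, 65]) [0.4219 0.3054 0.063 ]
dark (array([335.61, 426.19]), 48959, [0, 296, 640, 184]) [0.2349 0.2936 0.063 ]
grey (array([323.42, 209.93]), 2863, [286, 175, 76, 79]) [0.4203 0.3057 0.0265]
grey (array([381.99, 331.23]), 2024, [331, 284, 75, 102]) [0.3079 0.2517 0.0265]
grey (array([601.7, 336.8]), 8011, [542, 288, 98, 133]) [0.3033 0.0515 0.0265]
grey (array([501.39, 343.61]), 9388, [406, 296, 194, 112]) [0.2957 0.1417 0.0265]
grey (array([166.53, 355.14]), 1148, [142, 319, 53, 73]) [0.2816 0.4494 0.0265]
```

View pics/w1.png

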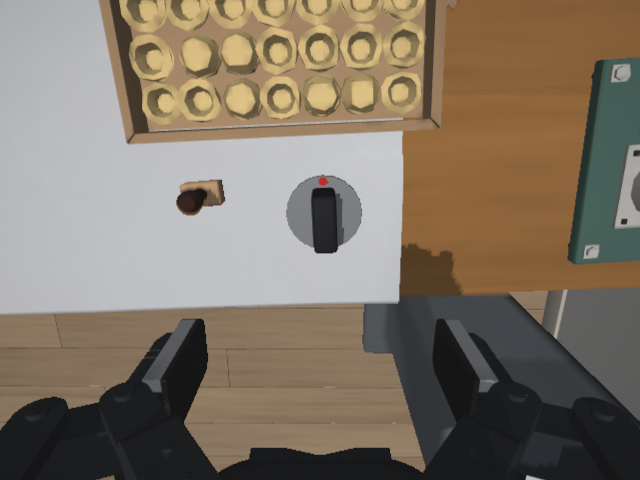

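The wrist view shows the stopper flange centred near (324,212), with the dot at (322.5,181), the bar upright along the image column and the stamp clear at (200,195). Next I fit the flange properly.

```bash
python3 - <<'E'
from h import *
for n,cen,r in [("wrist",(324,212),60),("top",(239.8,301.5),22)]:
    c=vision.camera(n); h=hsv(c)
    d=np.hypot(*np.indices((480,640))[::-1].__sub__(np.array(cen)[:,None,None]))
    m=((h[...,2]<150)|((h[...,1]>100)&(h[...,2]>100)))&(d<r)
    cs,_=cv2.findContours(m.astype(np.uint8),cv2.RETR_EXTERNAL,cv2.CHAIN_APPROX_NONE)
    k=max(cs,key=cv2.contourArea); P=np.array([ray(c,p[0],.0265)[:2] for p in k]).astype(np.float32)
    e=cv2.fitEllipse(P*1000); print(n,"flange",np.round(e[0],1),np.round(e[1],1), cv2.minEnclosingCircle(P*1000))
    # bar top: dark
    b=((h[...,2]<(45 if n=="wrist" else 55))&(d<r)).astype(np.uint8)
    cs,_=cv2.findContours(b,cv2.RETR_EXTERNAL,cv2.CHAIN_APPROX_NONE); k=max(cs,key=cv2.contourArea)
    P=np.array([ray(c,p[0],.055)[:2] for p in k]).astype(np.float32)*1000; print("bar",[np.round(v,1) for v in cv2.minAreaRect(P)])
    for q in blobs(redmask(c)&(d<r),2): print("dot",ray(c,q[0],.0265).round(4))
o=observe(); print(o["tool_pos"].round(4))
# canister from top
c=vision.camera("top"); h=hsv(c)
print([ (b[0],b[1],ray(c,b[0],.08).round(4)) for b in blobs(((h[...,0]<8)|(h[...,0]>172))&(h[...,1]>100)&(h[...,2]>80),1) if b[0][0]>440 and b[0][1]<300])
d=np.hypot(np.indices((480,640))[1]-458,np.indices((480,640))[0]-252)
g=(h[...,0]>15)&(h[...,0]<32)&(h[...,1]>110)&(h[...,2]>90)&(d<25)
print(blobs(g,20))
E
```

```text
wrist flange [416.7 305.4] [60.1 64.1] ((415.56610107421875, 305.07379150390625), 33.2144889831543)
bar [array([418.9, 305.2]), array([50.2, 17.7]), np.float64(3.9)]
dot [0.444  0.3071 0.0265]
top flange [426.4 307.8] [72.8 87.3] ((418.065673828125, 304.04241943359375), 48.46348190307617)
bar [array([426.1, 307.1]), array([62.3, 86.4]), np.float64(44.1)]
[0.4162 0.3086 0.1998]
[(array([464.5, 235. ]), 2, array([ 0.5577, -0.194 ,  0.08  ]))]
[(array([467.34, 246.2 ]), 495, [435, 228, 48, 49]), (array([459.05, 250.22]), 401, [445, 237, 28, 27])]
```

```bash
python3 - <<'E'
from h import *
cmd([.4175,.3054,.032],-1.51)
E
```

```text
t [0.0048 0.0123 0.6716] r [ 0.0002  0.0002 -0.0304] q [-1.19  0.55  0.79  1.86 -0.48  0.93 -1.74] pos [0.4163 0.3085 0.1999] clk 2.4 F [-0.2  0.   1. ]
```

Call:
{"op": "servo_tool", "data": {
  "commands": [
    {"tx":0.005,"ty":0.012,"tz":0.1,"rx":0,"ry":0,"rz":-0.03,"gripper":85},
    {"tx":0.005,"ty":0.012,"tz":0.2,"rx":0,"ry":0,"rz":-0.03,"gripper":85},
    {"tx":0.005,"ty":0.012,"tz":0.3,"rx":0,"ry":0,"rz":-0.03,"gripper":85},
    {"tx":0.005,"ty":0.012,"tz":0.4,"rx":0,"ry":0,"rz":-0.03,"gripper":85},
    {"tx":0.005,"ty":0.012,"tz":0.5,"rx":0,"ry":0,"rz":-0.03,"gripper":85},
    {"tx":0.005,"ty":0.012,"tz":0.6,"rx":0,"ry":0,"rz":-0.03,"gripper":85},
    {"tx":0.005,"ty":0.012,"tz":0.65,"rx":0,"ry":0,"rz":-0.03,"gripper":85},
    {"tx":0.005,"ty":0.012,"tz":0.67,"rx":0,"ry":0,"rz":-0.03,"gripper":85}
  ]
}}

```text
clock: 3.07
tool_pos: [0.4166, 0.3048, 0.0305]
orientation: [3.139, 0.093, -0.006]
wrist_force: [-0.7, 0.6, 0.0]
finger_gap: 0.0852
grip_force: 0.0
```

```bash
python3 - <<'E'
from h import *
cmd([.4175,.3054,.032],-1.51)
E
```

```text
t [ 0.0035 -0.002  -0.0059] r [ 0.0009  0.0023 -0.0012] q [-1.01  0.78  0.53  2.   -0.73  0.57 -1.48] pos [0.4166 0.3048 0.0305] clk 3.07 F [-0.7  0.6  0. ]
```

Now close on the bar, holding the pose.

Call:
{"op": "servo_tool", "data": {
  "commands": [
    {"tx":0.003,"ty":0,"tz":-0.004,"rx":0,"ry":0,"rz":0,"gripper":50},
    {"tx":0.003,"ty":0,"tz":-0.004,"rx":0,"ry":0,"rz":0,"gripper":10},
    {"tx":0.003,"ty":0,"tz":-0.004,"rx":0,"ry":0,"rz":0,"gripper":10},
    {"tx":0.003,"ty":0,"tz":-0.004,"rx":0,"ry":0,"rz":0,"gripper":10},
    {"tx":0.003,"ty":0,"tz":-0.004,"rx":0,"ry":0,"rz":0,"gripper":10},
    {"tx":0.003,"ty":0,"tz":-0.004,"rx":0,"ry":0,"rz":0,"gripper":10},
    {"tx":0.003,"ty":0,"tz":-0.004,"rx":0,"ry":0,"rz":0,"gripper":10},
    {"tx":0.003,"ty":0,"tz":-0.004,"rx":0,"ry":0,"rz":0,"gripper":10}
  ]
}}

```text
clock: 3.73
tool_pos: [0.4191, 0.3059, 0.0344]
orientation: [-3.139, -0.09, -0.002]
wrist_force: [-1.2, -0.7, 4.9]
finger_gap: 0.0168
grip_force: 59.3
```

Gripped. Before the transport I triangulate the press's height.

```bash
cat >> h.py <<'E'
def tri(c1,p1,c2,p2):
    A=[];b=[]
    a=[]
    for c,p in((c1,p1),(c2,p2)):
        o=c["world_from_camera"][:3,3]; d=ray(c,p,0)-o; a.append((o,d/np.linalg.norm(d)))
    (o1,d1),(o2,d2)=a; s=np.linalg.lstsq(np.column_stack([d1,-d2]),o2-o1,rcond=None)[0]
    return (o1+s[0]*d1+o2+s[1]*d2)/2, np.linalg.norm(o1+s[0]*d1-o2-s[1]*d2)
E
python3 - <<'E'
from h import *
t=vision.camera("top"); s=vision.camera("scene")
print("knob",tri(t,(402,321),s,(374,129)))
print("headcorner far",tri(t,(356,237),s,(355,167)),tri(t,(380,236),s,(315,165)))
print("post top",tri(t,(386,251),s,(352,148)))
cmd([.42,.306,.4],-1.51)
for z in (.0,.04,.088): print(z, ray(t,(535,330),z).round(3))
E
```

```text
knob (array([ 0.35691566, -0.02259325,  0.27751683]), np.float64(0.0010064900648475822))
headcorner far (array([0.48591322, 0.07537947, 0.26738137]), np.float64(0.06333349461753393)) (array([0.52425562, 0.00757398, 0.22847779]), np.float64(0.0026047297539305916))
post top (array([0.46228297, 0.01798006, 0.27757238]), np.float64(0.05227651189385265))
t [ 0.0055 -0.0021 -1.4624] r [-0.0007 -0.0007 -0.0022] q [-1.02  0.77  0.54  2.   -0.73  0.57 -1.48] pos [0.419  0.3059 0.0344] clk 3.83 F [-0.8 -0.3  7. ]
0.0 [ 0.356 -0.363  0.   ]
0.04 [ 0.354 -0.348  0.04 ]
0.088 [ 0.351 -0.33   0.088]
```

Call:
{"op": "servo_tool", "data": {
  "commands": [
    {"tx":0,"ty":0,"tz":-0.02,"rx":0,"ry":0,"rz":0,"gripper":10},
    {"tx":0,"ty":0,"tz":-0.08,"rx":0,"ry":0,"rz":0,"gripper":10},
    {"tx":0,"ty":0,"tz":-0.2,"rx":0,"ry":0,"rz":0,"gripper":10},
    {"tx":0,"ty":0,"tz":-0.35,"rx":0,"ry":0,"rz":0,"gripper":10},
    {"tx":0,"ty":0,"tz":-0.5,"rx":0,"ry":0,"rz":0,"gripper":10},
    {"tx":0,"ty":0,"tz":-0.65,"rx":0,"ry":0,"rz":0,"gripper":10},
    {"tx":0,"ty":0,"tz":-0.8,"rx":0,"ry":0,"rz":0,"gripper":10},
    {"tx":0,"ty":0,"tz":-0.9,"rx":0,"ry":0,"rz":0,"gripper":10}
  ]
}}

```text
clock: 4.5
tool_pos: [0.4192, 0.3053, 0.2619]
orientation: [-3.139, -0.089, -0.004]
wrist_force: [0.9, -0.0, -2.0]
finger_gap: 0.0173
grip_force: 58.7
```

```bash
python3 - <<'E'
from h import *
c=vision.camera("wrist"); cv2.imwrite("pics/w2.png",c["img"][:,:,::-1])
cmd([.54,.05,.36],-1.51)
for b in blobs(redmask(c),5): print(b)
print(observe()["finger_gap"])
E
```

```text
t [ 0.4179  1.0475 -0.3797] r [-0.004  -0.006  -0.0026] q [-1.22  0.48  0.84  1.77 -0.4   1.07 -1.76] pos [0.4217 0.3062 0.2657] clk 4.55 F [2.3 0.1 1.2]
(array([437.72,  18.65]), 57, [434, 14, 9, 11])
(array([319.87, 259.17]), 221, [312, 251, 17, 17])
0.017147235477223844
```

View pics/w2.png

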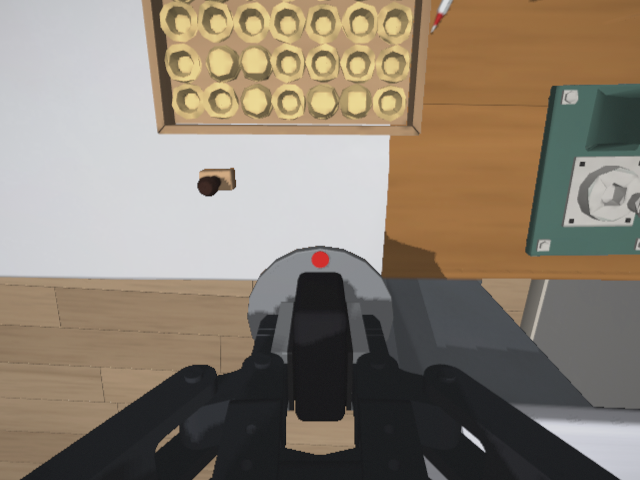

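The stopper is held upright, with its dot at (320,259) on the tool's centre line. The flange edges are at columns 248 and 392, so it is centred.

Call:
{"op": "servo_tool", "data": {
  "commands": [
    {"tx":0.05,"ty":0.04,"tz":-0.1,"rx":0,"ry":0,"rz":0,"gripper":10},
    {"tx":0.1,"ty":0.12,"tz":-0.2,"rx":0,"ry":0,"rz":0,"gripper":10},
    {"tx":0.18,"ty":0.24,"tz":-0.28,"rx":0,"ry":0,"rz":0,"gripper":10},
    {"tx":0.26,"ty":0.36,"tz":-0.34,"rx":0,"ry":0,"rz":0,"gripper":10},
    {"tx":0.34,"ty":0.48,"tz":-0.38,"rx":0,"ry":0,"rz":0,"gripper":10},
    {"tx":0.4,"ty":0.6,"tz":-0.4,"rx":0,"ry":0,"rz":0,"gripper":10},
    {"tx":0.42,"ty":0.72,"tz":-0.4,"rx":0,"ry":0,"rz":0,"gripper":10},
    {"tx":0.42,"ty":0.84,"tz":-0.4,"rx":0,"ry":0,"rz":0,"gripper":10}
  ]
}}

```text
clock: 5.22
tool_pos: [0.5361, 0.1, 0.358]
orientation: [3.139, 0.089, -0.001]
wrist_force: [0.0, -0.0, -1.0]
finger_gap: 0.0174
grip_force: 58.7
```

```bash
python3 - <<'E'
from h import *
cmd([.53,-.13,.36],-1.57)
E
```

```text
t [-0.0763  0.9174 -0.0071] r [0.0007 0.0002 0.0356] q [-0.77  0.45  0.87  1.53 -0.35  1.32 -1.38] pos [0.5361 0.1    0.358 ] clk 5.22 F [ 0. -0. -1.]
```

Call:
{"op": "servo_tool", "data": {
  "commands": [
    {"tx":-0.01,"ty":0.13,"tz":0,"rx":0,"ry":0,"rz":0,"gripper":10},
    {"tx":-0.02,"ty":0.26,"tz":0,"rx":0,"ry":0,"rz":0,"gripper":10},
    {"tx":-0.03,"ty":0.39,"tz":0,"rx":0,"ry":0,"rz":0.01,"gripper":10},
    {"tx":-0.04,"ty":0.52,"tz":0,"rx":0,"ry":0,"rz":0.02,"gripper":10},
    {"tx":-0.05,"ty":0.65,"tz":0,"rx":0,"ry":0,"rz":0.03,"gripper":10},
    {"tx":-0.06,"ty":0.78,"tz":0,"rx":0,"ry":0,"rz":0.035,"gripper":10},
    {"tx":-0.12,"ty":0.9,"tz":0,"rx":0,"ry":0,"rz":0.035,"gripper":10},
    {"tx":-0.18,"ty":0.98,"tz":0,"rx":0,"ry":0,"rz":0.035,"gripper":10}
  ]
}}

```text
clock: 5.88
tool_pos: [0.5029, -0.1487, 0.3578]
orientation: [3.14, -0.002, -0.003]
wrist_force: [-0.0, -0.9, -0.5]
finger_gap: 0.0175
grip_force: 58.7
```

```bash
python3 - <<'E'
from h import *
cmd([.45,-.174,.34],-1.57)
E
```

```text
t [-0.2114  0.1012  0.0718] r [ 0.0013  0.0013 -0.0015] q [-0.35  0.41  0.9   1.59 -0.33  1.3  -0.97] pos [ 0.5029 -0.1487  0.3578] clk 5.88 F [-0.  -0.9 -0.5]
```

Call:
{"op": "servo_tool", "data": {
  "commands": [
    {"tx":-0.08,"ty":0.05,"tz":0,"rx":0,"ry":0,"rz":0,"gripper":10},
    {"tx":-0.16,"ty":0.1,"tz":0,"rx":0,"ry":0,"rz":0,"gripper":10},
    {"tx":-0.22,"ty":0.1,"tz":0,"rx":0,"ry":0,"rz":0,"gripper":10},
    {"tx":-0.22,"ty":0.1,"tz":0,"rx":0,"ry":0,"rz":0,"gripper":10},
    {"tx":-0.22,"ty":0.1,"tz":0,"rx":0,"ry":0,"rz":0,"gripper":10}
  ]
}}

```text
clock: 6.3
tool_pos: [0.4489, -0.1702, 0.3583]
orientation: [-3.14, -0.002, 0.0]
wrist_force: [0.9, 0.9, -1.7]
finger_gap: 0.0171
grip_force: 58.7
```

```bash
python3 - <<'E'
from h import *
c=vision.camera("wrist"); cv2.imwrite("pics/w3.png",c["img"][:,:,::-1])
cmd([.518,-.174,.2],-1.57)
print(c["world_from_camera"].round(4).tolist())
for b in blobs(redmask(c),8): print(b,ray(c,b[0],.075).round(4))
E
```

```text
t [0.2723 0.0189 0.6331] r [-0.0006 -0.0001  0.0016] q [-0.35  0.33  0.93  1.69 -0.28  1.26 -0.93] pos [ 0.4499 -0.1697  0.3583] clk 6.35 F [ 0.6  0.4 -2. ]
[[0.0024, -0.9484, -0.3171, 0.5312], [-1.0, -0.0026, 0.0001, -0.17], [-0.0009, 0.3171, -0.9484, 0.5015], [0.0, 0.0, 0.0, 1.0]]
(array([342.38,  76.9 ]), 21, [340, 75, 6, 5]) [ 0.5611 -0.192   0.075 ]
(array([319.84, 259.12]), 221, [312, 251, 17, 17]) [ 0.368  -0.1702  0.075 ]
```

View pics/w3.png

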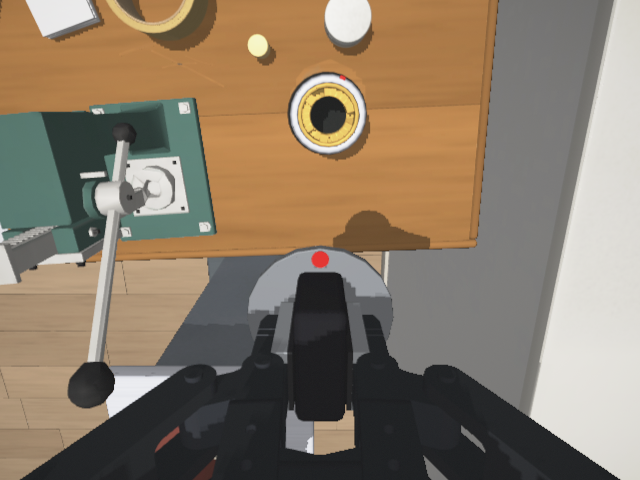

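The canister mouth is at (328,113), the mark at (342,77), the jar at (348,20) and the vial at (258,45). I fit the rim in the wrist, top and scene views.

```bash
cat > rim.py <<'E'
from h import *
def rim(n,cen,r,z=.088,hi=(14,34)):
    c=vision.camera(n); h=hsv(c); I=np.indices((480,640))
    d=np.hypot(I[1]-cen[0],I[0]-cen[1])
    # silver ring + gold together: not wood
    g=((h[...,0]>17)&(h[...,0]<34)&(h[...,1]>90)&(h[...,2]>60)&(d<r)).astype(np.uint8)
    g=cv2.morphologyEx(g,cv2.MORPH_OPEN,np.ones((2,2)))
    cs,_=cv2.findContours(g,cv2.RETR_EXTERNAL,cv2.CHAIN_APPROX_NONE)
    k=cv2.convexHull(np.vstack([q for q in cs if len(q)>15])); P=np.array([ray(c,p[0],z)[:2] for p in k]).astype(np.float32)*1000
    A=np.column_stack([2*P,np.ones(len(P))]); s=np.linalg.lstsq(A,(P**2).sum(1),rcond=None)[0]
    print(n,"ell",[np.round(v,1) for v in cv2.fitEllipse(P)],"circ",s[:2].round(1),np.sqrt(s[2]+s[0]**2+s[1]**2).round(1),"pix box",cv2.boundingRect(k))
    return c
E
python3 - <<'E'
from rim import *
w=rim("wrist",(328,113),36); t=rim("top",(459.2,250),16); s=rim("scene",(294,176),14)
for c,x in((w,(342,77)),(t,(464.5,235)),(s,(282,176))):
    h=hsv(c);I=np.indices((480,640)); d=np.hypot(I[1]-x[0],I[0]-x[1])
    for b in blobs(((h[...,0]<8)|(h[...,0]>172))&(h[...,1]>110)&(h[...,2]>80)&(d<12),2): print(b)
print("mark tri",tri(w,(342.4,76.9),t,(464.5,235)))
o=observe(); print(o["tool_pos"])
zf=o["tool_pos"][2]-.0079
print("flange front",ray(w,(320,246.5),zf),"L",ray(w,(248,305),zf),"R",ray(w,(392,305),zf),"dot",ray(w,(319.8,259.1),zf))
img=w["img"][60:160,270:390,::-1]; cv2.imwrite("pics/m3.png",cv2.resize(img,None,fx=5,fy=5,interpolation=cv2.INTER_CUBIC))
E
```

```text
wrist ell [array([ 524.2, -178.8]), array([59.9, 60.3]), np.float64(153.5)] circ [ 524.2 -178.8] 30.0 pix box (300, 85, 61, 64)
top ell [array([ 519.8, -179.7]), array([59.1, 60.1]), np.float64(15.4)] circ [ 519.8 -179.6] 29.8 pix box (446, 238, 27, 27)
scene ell [array([ 525.1, -163.7]), array([60.5, 71.3]), np.float64(162.5)] circ [ 525.1 -164.3] 33.1 pix box (285, 169, 20, 14)
(array([343.27,  78.32]), 22, [341, 76, 6, 6])
mark tri (array([ 0.55977062, -0.19255898,  0.07994981]), np.float64(0.00501614584744369))
[ 0.45047211 -0.16960588  0.35817703]
flange front [ 0.4797868  -0.16948032  0.35027703] L [ 0.45354319 -0.13923515  0.35027703] R [ 0.45381587 -0.1999598   0.35027703] dot [ 0.47438274 -0.16942392  0.35027703]
```

View pics/m3.png

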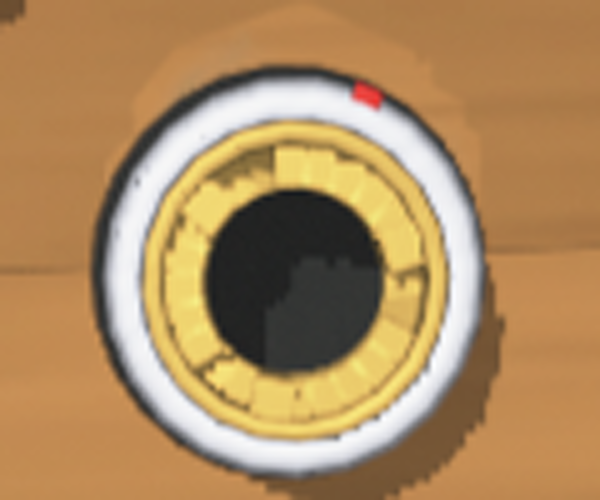

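The close crop of the mouth shows the dark thread starts at about 9–39° world angle. The mark is at about −20°, so a start is roughly 44° counter-clockwise of it, within the stated range. I'll descend to re-measure the centre from closer, since the cameras differ by 4 mm in x.

Call:
{"op": "servo_tool", "data": {
  "commands": [
    {"tx":0.01,"ty":0.01,"tz":0.1,"rx":0,"ry":0,"rz":0.04,"gripper":10},
    {"tx":0.02,"ty":0.02,"tz":0.22,"rx":0,"ry":0,"rz":0.08,"gripper":10},
    {"tx":0.03,"ty":0.03,"tz":0.34,"rx":0,"ry":0,"rz":0.12,"gripper":10},
    {"tx":0.04,"ty":0.036,"tz":0.46,"rx":0,"ry":0,"rz":0.16,"gripper":10},
    {"tx":0.04,"ty":0.036,"tz":0.58,"rx":0,"ry":0,"rz":0.2,"gripper":10},
    {"tx":0.04,"ty":0.036,"tz":0.68,"rx":0,"ry":0,"rz":0.222,"gripper":10},
    {"tx":0.04,"ty":0.036,"tz":0.76,"rx":0,"ry":0,"rz":0.222,"gripper":10},
    {"tx":0.04,"ty":0.036,"tz":0.8,"rx":0,"ry":0,"rz":0.222,"gripper":10}
  ]
}}

```text
clock: 7.17
tool_pos: [0.459, -0.1781, 0.1556]
orientation: [-3.095, 0.539, 0.008]
wrist_force: [-0.1, -0.0, -1.3]
finger_gap: 0.0171
grip_force: 58.7
```

Call:
{"op": "servo_tool", "data": {
  "commands": [
    {"tx":0,"ty":0,"tz":0,"rx":0,"ry":0,"rz":0,"gripper":10},
    {"tx":0,"ty":0,"tz":0,"rx":0,"ry":0,"rz":0,"gripper":10}
  ]
}}

```text
clock: 7.33
tool_pos: [0.4602, -0.1797, 0.1587]
orientation: [3.094, -0.54, 0.0]
wrist_force: [-0.1, -0.5, -1.1]
finger_gap: 0.017
grip_force: 58.8
```

```bash
python3 - <<'E'
from rim import *
c=vision.camera("wrist"); o=observe(); p=proj(c,[.522,-.179,.088]); print("mouth px",p)
cv2.imwrite("pics/w4.png",c["img"][:,:,::-1])
w=rim("wrist",p,75)
for b in blobs(redmask(c),8): print(b,"z.08",ray(c,b[0],.08).round(4),"flange z",ray(c,b[0],o["tool_pos"][2]-.0079).round(4))
cmd([.522,-.179,.155],-1.92)
M=R.from_rotvec(o["orientation"]).as_matrix(); print(M.round(3).tolist())
E
```

```text
mouth px [279.50766746 157.17219546]
wrist ell [array([ 524.2, -178.6]), array([60.1, 60.4]), np.float64(16.4)] circ [ 524.2 -178.6] 30.1 pix box (220, 94, 114, 117)
(array([277.42,  75.82]), 84, [272, 72, 12, 8]) z.08 [ 0.5601 -0.1921  0.08  ] flange z [ 0.5529 -0.1969  0.1516]
(array([319.85, 259.22]), 218, [312, 251, 17, 17]) z.08 [ 0.4577 -0.1786  0.08  ] flange z [ 0.4835 -0.1877  0.1516]
t [ 0.2293 -0.0874  0.0199] r [ 0.0002 -0.0018  0.0021] q [-0.21  0.6   0.84  1.97 -0.6   0.84 -0.96] pos [ 0.4607 -0.1801  0.1598] clk 7.43 F [ 0.1  0.6 -1.4]
[[0.941, -0.339, 0.002], [-0.339, -0.941, -0.001], [0.002, 0.001, -1.0]]
```

View pics/w4.png

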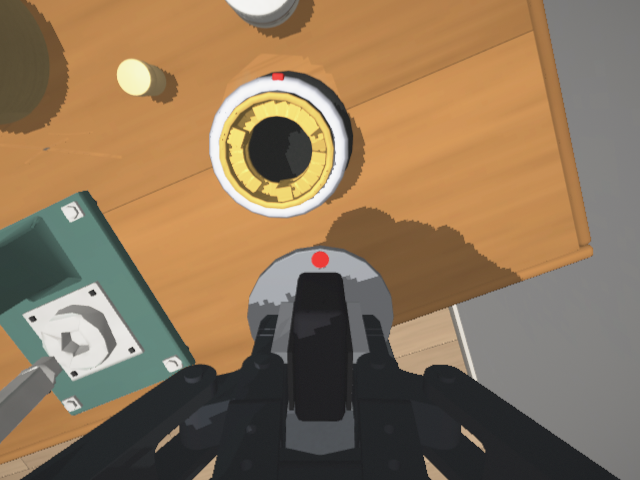

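The wrist fit agrees at both heights and yaws: mouth at (0.5242,−0.1786), radius 30. The mark is at −20°, and the held stopper's axis sits about 1.9 mm behind the TCP along tool x. I move over the mouth with the dot over the mark.

Call:
{"op": "servo_tool", "data": {
  "commands": [
    {"tx":0.06,"ty":-0.02,"tz":0,"rx":0,"ry":0,"rz":0,"gripper":10},
    {"tx":0.12,"ty":-0.05,"tz":0,"rx":0,"ry":0,"rz":0,"gripper":10},
    {"tx":0.18,"ty":-0.075,"tz":0.02,"rx":0,"ry":0,"rz":0,"gripper":10},
    {"tx":0.22,"ty":-0.088,"tz":0.05,"rx":0,"ry":0,"rz":0,"gripper":10},
    {"tx":0.243,"ty":-0.091,"tz":0.08,"rx":0,"ry":0,"rz":0,"gripper":10},
    {"tx":0.243,"ty":-0.091,"tz":0.095,"rx":0,"ry":0,"rz":0,"gripper":10},
    {"tx":0.243,"ty":-0.091,"tz":0.095,"rx":0,"ry":0,"rz":0,"gripper":10},
    {"tx":0.243,"ty":-0.091,"tz":0.095,"rx":0,"ry":0,"rz":0,"gripper":10}
  ]
}}

```text
clock: 8.1
tool_pos: [0.5231, -0.179, 0.1346]
orientation: [3.094, -0.544, -0.003]
wrist_force: [0.2, 0.2, -0.2]
finger_gap: 0.0174
grip_force: 58.8
```

```bash
python3 - <<'E'
from rim import *
for i in range(3): cmd([.5257,-.1792,.1139],-1.92)
c=vision.camera("wrist"); o=observe()
for b in blobs(redmask(c),8): print(b,"z.08",ray(c,b[0],.08).round(4),"flange z",ray(c,b[0],o["tool_pos"][2]-.0079).round(4))
for n,x in(("top",(459,250)),("scene",(294,176))):
    s=vision.camera(n); x=proj(s,[.524,-.1786,.1]).astype(int); I=s["img"][x[1]-30:x[1]+30,x[0]-40:x[0]+40,::-1]; cv2.imwrite(f"pics/{n}5.png",cv2.resize(I,None,fx=5,fy=5,interpolation=cv2.INTER_CUBIC))
cv2.imwrite("pics/c5.png",np.hstack([cv2.imread("pics/top5.png"),cv2.imread("pics/scene5.png")]))
E
```

```text
t [ 0.01   -0.0029  0.0829] r [0.0002 0.001  0.0008] q [-0.19  0.71  0.79  1.84 -0.64  0.88 -1.  ] pos [ 0.5231 -0.179   0.1346] clk 8.1 F [ 0.2  0.2 -0.2]
t [ 0.01   -0.0029  0.0829] r [0.0002 0.001  0.0008] q [-0.19  0.71  0.79  1.84 -0.64  0.88 -1.  ] pos [ 0.5231 -0.179   0.1346] clk 8.1 F [ 0.2  0.2 -0.2]
t [ 0.01   -0.0029  0.0829] r [0.0002 0.001  0.0008] q [-0.19  0.71  0.79  1.84 -0.64  0.88 -1.  ] pos [ 0.5231 -0.179   0.1346] clk 8.1 F [ 0.2  0.2 -0.2]
(array([319.78, 197.03]), 119, [314, 192, 12, 11]) z.08 [ 0.5608 -0.1923  0.08  ] flange z [ 0.5703 -0.1957  0.127 ]
(array([319.93, 259.3 ]), 221, [312, 251, 17, 17]) z.08 [ 0.5292 -0.181   0.08  ] flange z [ 0.5462 -0.1871  0.127 ]
```

View pics/c5.png

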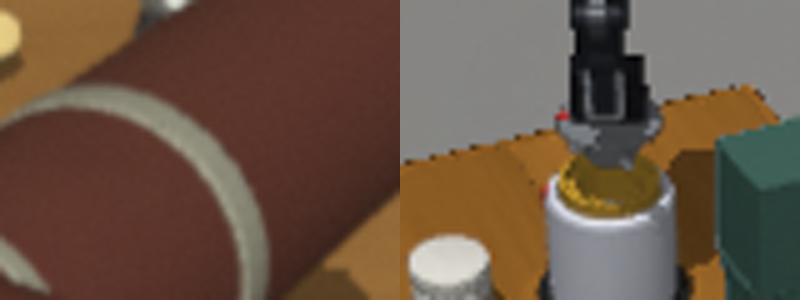

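The scene view shows the stopper just above the mouth, and in the wrist view the dot and mark share column 320. I shift the last 2.5 mm and descend gently.

Call:
{"op": "servo_tool", "data": {
  "commands": [
    {"tx":0.01,"ty":-0.003,"tz":0,"rx":0,"ry":0,"rz":0,"gripper":10},
    {"tx":0.01,"ty":-0.003,"tz":0.015,"rx":0,"ry":0,"rz":0,"gripper":10},
    {"tx":0.01,"ty":-0.003,"tz":0.03,"rx":0,"ry":0,"rz":0,"gripper":10},
    {"tx":0.01,"ty":-0.003,"tz":0.045,"rx":0,"ry":0,"rz":0,"gripper":10},
    {"tx":0.01,"ty":-0.003,"tz":0.055,"rx":0,"ry":0,"rz":0,"gripper":10},
    {"tx":0.01,"ty":-0.003,"tz":0.06,"rx":0,"ry":0,"rz":0,"gripper":10},
    {"tx":0.01,"ty":-0.003,"tz":0.062,"rx":0,"ry":0,"rz":0,"gripper":10}
  ]
}}

```text
clock: 8.83
tool_pos: [0.5268, -0.1788, 0.1189]
orientation: [3.095, -0.542, -0.001]
wrist_force: [0.6, 0.3, -1.5]
finger_gap: 0.0168
grip_force: 58.8
```

Call:
{"op": "servo_tool", "data": {
  "commands": [
    {"tx":0,"ty":0,"tz":0.005,"rx":0,"ry":0,"rz":0,"gripper":10},
    {"tx":0,"ty":0,"tz":0.01,"rx":0,"ry":0,"rz":0,"gripper":10},
    {"tx":0,"ty":0,"tz":0.01,"rx":0,"ry":0,"rz":0,"gripper":10}
  ]
}}

```text
clock: 9.08
tool_pos: [0.5269, -0.1788, 0.1166]
orientation: [3.095, -0.541, -0.0]
wrist_force: [0.6, 0.2, -1.4]
finger_gap: 0.017
grip_force: 58.8
```

It is below rim level with no contact force, so the pins are in the mouth. Continue down to the threads.

Call:
{"op": "servo_tool", "data": {
  "commands": [
    {"tx":0,"ty":0,"tz":0.004,"rx":0,"ry":0,"rz":0,"gripper":10},
    {"tx":0,"ty":0,"tz":0.008,"rx":0,"ry":0,"rz":0,"gripper":10},
    {"tx":0,"ty":0,"tz":0.008,"rx":0,"ry":0,"rz":0,"gripper":10}
  ]
}}

```text
clock: 9.33
tool_pos: [0.527, -0.1787, 0.1147]
orientation: [-3.095, 0.541, 0.0]
wrist_force: [0.2, 0.6, -1.4]
finger_gap: 0.017
grip_force: 58.8
```

Call:
{"op": "servo_tool", "data": {
  "commands": [
    {"tx":0,"ty":0,"tz":0.003,"rx":0,"ry":0,"rz":0,"gripper":10},
    {"tx":0,"ty":0,"tz":0.003,"rx":0,"ry":0,"rz":0,"gripper":10}
  ]
}}

```text
clock: 9.5
tool_pos: [0.527, -0.1788, 0.114]
orientation: [3.095, -0.541, -0.0]
wrist_force: [0.2, -0.6, -1.2]
finger_gap: 0.0173
grip_force: 58.8
```

Call:
{"op": "servo_tool", "data": {
  "commands": [
    {"tx":0,"ty":0,"tz":0.003,"rx":0,"ry":0,"rz":0,"gripper":10},
    {"tx":0,"ty":0,"tz":0.003,"rx":0,"ry":0,"rz":0,"gripper":10}
  ]
}}

```text
clock: 9.67
tool_pos: [0.527, -0.1788, 0.1132]
orientation: [3.095, -0.541, -0.0]
wrist_force: [-0.1, 0.9, -1.3]
finger_gap: 0.0171
grip_force: 58.8
```

Call:
{"op": "servo_tool", "data": {
  "commands": [
    {"tx":0,"ty":0,"tz":0.003,"rx":0,"ry":0,"rz":0,"gripper":10},
    {"tx":0,"ty":0,"tz":0.003,"rx":0,"ry":0,"rz":0,"gripper":10}
  ]
}}

```text
clock: 9.83
tool_pos: [0.5271, -0.1789, 0.1125]
orientation: [3.094, -0.541, 0.0]
wrist_force: [-0.5, 0.4, -1.1]
finger_gap: 0.0174
grip_force: 58.8
```

Call:
{"op": "servo_tool", "data": {
  "commands": [
    {"tx":0,"ty":0,"tz":0.003,"rx":0,"ry":0,"rz":0,"gripper":10},
    {"tx":0,"ty":0,"tz":0.003,"rx":0,"ry":0,"rz":0,"gripper":10}
  ]
}}

```text
clock: 10.0
tool_pos: [0.5271, -0.1789, 0.1123]
orientation: [-3.094, 0.542, -0.001]
wrist_force: [-0.9, 0.4, 2.4]
finger_gap: 0.0172
grip_force: 59.5
```

Contact at z = 0.1123 with about 3.6 N net, so the pins rest on the threads. Now I turn backwards under this light push, rotating about the stopper's axis.

Call:
{"op": "servo_tool", "data": {
  "commands": [
    {"tx":0,"ty":-0.0006,"tz":0.001,"rx":0,"ry":0,"rz":-0.05,"gripper":10},
    {"tx":0,"ty":-0.0012,"tz":0.001,"rx":0,"ry":0,"rz":-0.1,"gripper":10},
    {"tx":0,"ty":-0.0018,"tz":0.001,"rx":0,"ry":0,"rz":-0.15,"gripper":10},
    {"tx":-0.0004,"ty":-0.0024,"tz":0.001,"rx":0,"ry":0,"rz":-0.2,"gripper":10},
    {"tx":-0.0004,"ty":-0.0024,"tz":0.001,"rx":0,"ry":0,"rz":-0.2,"gripper":10}
  ]
}}

```text
clock: 10.42
tool_pos: [0.5278, -0.1792, 0.1123]
orientation: [3.14, -0.049, 0.004]
wrist_force: [-0.6, 0.0, 2.7]
finger_gap: 0.017
grip_force: 59.1
```

```bash
python3 - <<'E'
from h import *
o=observe();M=R.from_rotvec(o["orientation"]).as_matrix();print("dot deg",np.degrees(np.arctan2(M[1,0],M[0,0])),o["tool_pos"].round(4),o["wrist_force"].round(1),o["moment"].round(2),o["qpos"].round(2))
E
```

```text
dot deg -1.8017298921342335 [ 0.5278 -0.1792  0.1123] [-0.6  0.   2.7] [-0.16  0.01  0.05] [-0.13  0.71  0.68  1.84 -0.61  0.8  -0.73]
```

Call:
{"op": "servo_tool", "data": {
  "commands": [
    {"tx":0,"ty":-0.0006,"tz":0.001,"rx":0,"ry":0,"rz":-0.05,"gripper":10},
    {"tx":0,"ty":-0.0012,"tz":0.002,"rx":0,"ry":0,"rz":-0.1,"gripper":10},
    {"tx":0,"ty":-0.0018,"tz":0.002,"rx":0,"ry":0,"rz":-0.15,"gripper":10},
    {"tx":0,"ty":-0.0018,"tz":0.002,"rx":0,"ry":0,"rz":-0.15,"gripper":10}
  ]
}}

```text
clock: 10.75
tool_pos: [0.5274, -0.1789, 0.1121]
orientation: [3.124, 0.317, 0.002]
wrist_force: [-1.2, -0.6, 5.6]
finger_gap: 0.017
grip_force: 59.7
```

Call:
{"op": "servo_tool", "data": {
  "commands": [
    {"tx":0,"ty":-0.0006,"tz":0.001,"rx":0,"ry":0,"rz":-0.05,"gripper":10},
    {"tx":0,"ty":-0.0006,"tz":0.002,"rx":0,"ry":0,"rz":-0.05,"gripper":10}
  ]
}}

```text
clock: 10.92
tool_pos: [0.5269, -0.1783, 0.1113]
orientation: [3.11, 0.438, 0.0]
wrist_force: [-2.2, 0.7, 7.3]
finger_gap: 0.0172
grip_force: 60.0
```

Call:
{"op": "servo_tool", "data": {
  "commands": [
    {"tx":0,"ty":-0.0006,"tz":0.001,"rx":0,"ry":0,"rz":-0.05,"gripper":10},
    {"tx":0,"ty":-0.0006,"tz":0.002,"rx":0,"ry":0,"rz":-0.05,"gripper":10}
  ]
}}

```text
clock: 11.08
tool_pos: [0.5268, -0.1773, 0.1098]
orientation: [-3.091, -0.56, 0.001]
wrist_force: [-0.6, -1.3, -0.2]
finger_gap: 0.0176
grip_force: 58.8
```

```bash
cat > st.py <<'E'
from h import *
o=observe();M=R.from_rotvec(o["orientation"]).as_matrix();print("dot deg",np.degrees(np.arctan2(M[1,0],M[0,0])).round(1),"tilt",M[:2,2].round(4),o["tool_pos"].round(4),"F",o["wrist_force"].round(1),"M",o["moment"].round(2),"q",o["qpos"].round(2),o["clock"])
E
python3 st.py
```

```text
dot deg 20.5 tilt [-0.0007  0.0004] [ 0.5268 -0.1773  0.1098] F [-0.6 -1.3 -0.2] M [-0.18  0.17 -0.01] q [-0.07  0.68  0.57  1.85 -0.51  0.76 -0.43] 11.0833
```

The force vanished and z dropped, so the pins have found the thread start at 20.5°, as predicted from the picture. I follow it down.

Call:
{"op": "servo_tool", "data": {
  "commands": [
    {"tx":0,"ty":0,"tz":0.004,"rx":0,"ry":0,"rz":-0.01,"gripper":10},
    {"tx":0,"ty":0,"tz":0.008,"rx":0,"ry":0,"rz":-0.02,"gripper":10},
    {"tx":0,"ty":0,"tz":0.008,"rx":0,"ry":0,"rz":-0.02,"gripper":10}
  ]
}}

```text
clock: 11.33
tool_pos: [0.5267, -0.1771, 0.1073]
orientation: [-3.081, -0.61, 0.002]
wrist_force: [-0.2, -0.7, -1.6]
finger_gap: 0.0172
grip_force: 58.8
```

Call:
{"op": "servo_tool", "data": {
  "commands": [
    {"tx":0,"ty":0,"tz":0.004,"rx":0,"ry":0,"rz":0,"gripper":10},
    {"tx":0,"ty":0,"tz":0.008,"rx":0,"ry":0,"rz":0,"gripper":10},
    {"tx":0,"ty":0,"tz":0.008,"rx":0,"ry":0,"rz":0,"gripper":10}
  ]
}}

```text
clock: 11.58
tool_pos: [0.527, -0.1771, 0.1057]
orientation: [-3.081, -0.611, 0.001]
wrist_force: [-0.1, -0.5, -1.4]
finger_gap: 0.0172
grip_force: 58.8
```

```bash
python3 st.py
```

```text
dot deg 22.4 tilt [-0.0005  0.0004] [ 0.527  -0.1771  0.1057] F [-0.1 -0.5 -1.4] M [-0.06  0.   -0.03] q [-0.06  0.69  0.55  1.85 -0.51  0.75 -0.41] 11.5833
```

Call:
{"op": "servo_tool", "data": {
  "commands": [
    {"tx":0,"ty":0,"tz":0.004,"rx":0,"ry":0,"rz":0,"gripper":10},
    {"tx":0,"ty":0,"tz":0.006,"rx":0,"ry":0,"rz":0,"gripper":10},
    {"tx":0,"ty":0,"tz":0.006,"rx":0,"ry":0,"rz":0,"gripper":10}
  ]
}}

```text
clock: 11.83
tool_pos: [0.5271, -0.1773, 0.1044]
orientation: [-3.081, -0.612, 0.0]
wrist_force: [0.6, 0.3, -1.3]
finger_gap: 0.0166
grip_force: 58.8
```

Call:
{"op": "servo_tool", "data": {
  "commands": [
    {"tx":0,"ty":0,"tz":0.003,"rx":0,"ry":0,"rz":0,"gripper":10},
    {"tx":0,"ty":0,"tz":0.004,"rx":0,"ry":0,"rz":0,"gripper":10},
    {"tx":0,"ty":0,"tz":0.004,"rx":0,"ry":0,"rz":0,"gripper":10}
  ]
}}

```text
clock: 12.08
tool_pos: [0.5271, -0.1775, 0.1035]
orientation: [-3.081, -0.612, 0.0]
wrist_force: [0.2, 0.2, -0.7]
finger_gap: 0.0168
grip_force: 58.8
```

```bash
python3 st.py
```

```text
dot deg 22.4 tilt [-0.0002  0.    ] [ 0.5271 -0.1775  0.1035] F [ 0.2  0.2 -0.7] M [ 0.04 -0.05 -0.06] q [-0.06  0.69  0.55  1.85 -0.51  0.75 -0.4 ] 12.0833
```

At the floor of the start. Now clockwise, following the 4.8 mm/rad pitch under a light push.

Call:
{"op": "servo_tool", "data": {
  "commands": [
    {"tx":0,"ty":0,"tz":0.002,"rx":0,"ry":0,"rz":0,"gripper":10},
    {"tx":0,"ty":0.0006,"tz":0.0035,"rx":0,"ry":0,"rz":0.05,"gripper":10},
    {"tx":0,"ty":0.0012,"tz":0.005,"rx":0,"ry":0,"rz":0.1,"gripper":10},
    {"tx":0,"ty":0.0012,"tz":0.005,"rx":0,"ry":0,"rz":0.1,"gripper":10}
  ]
}}

```text
clock: 12.42
tool_pos: [0.5274, -0.1777, 0.1026]
orientation: [3.12, 0.366, 0.0]
wrist_force: [-0.9, 1.2, 1.1]
finger_gap: 0.0171
grip_force: 59.3
```

```bash
python3 st.py
```

```text
dot deg 13.4 tilt [ 0.0003 -0.0002] [ 0.5274 -0.1777  0.1026] F [-0.9  1.2  1.1] M [ 0.08  0.13 -0.05] q [-0.08  0.7   0.59  1.85 -0.55  0.76 -0.52] 12.4167
```

Call:
{"op": "servo_tool", "data": {
  "commands": [
    {"tx":0,"ty":0.0006,"tz":0.0015,"rx":0,"ry":0,"rz":0.05,"gripper":10},
    {"tx":0,"ty":0.0012,"tz":0.003,"rx":0,"ry":0,"rz":0.1,"gripper":10},
    {"tx":0,"ty":0.0012,"tz":0.003,"rx":0,"ry":0,"rz":0.1,"gripper":10}
  ]
}}

```text
clock: 12.67
tool_pos: [0.5275, -0.1781, 0.1019]
orientation: [3.139, 0.123, 0.0]
wrist_force: [-0.2, 1.1, 2.7]
finger_gap: 0.0172
grip_force: 59.4
```

Call:
{"op": "servo_tool", "data": {
  "commands": [
    {"tx":0,"ty":0.0006,"tz":0.0015,"rx":0,"ry":0,"rz":0.05,"gripper":10},
    {"tx":0,"ty":0.0012,"tz":0.003,"rx":0,"ry":0,"rz":0.1,"gripper":10},
    {"tx":0,"ty":0.0012,"tz":0.003,"rx":0,"ry":0,"rz":0.1,"gripper":10}
  ]
}}

```text
clock: 12.92
tool_pos: [0.5275, -0.1784, 0.1011]
orientation: [3.139, -0.122, 0.0]
wrist_force: [-0.5, 1.4, 3.1]
finger_gap: 0.0175
grip_force: 59.4
```

```bash
python3 st.py
```

```text
dot deg -4.4 tilt [ 0.0002 -0.0004] [ 0.5275 -0.1784  0.1011] F [-0.5  1.4  3.1] M [0.16 0.11 0.02] q [-0.13  0.73  0.68  1.85 -0.63  0.79 -0.76] 12.9167
```

Call:
{"op": "servo_tool", "data": {
  "commands": [
    {"tx":0,"ty":0.0006,"tz":0.0015,"rx":0,"ry":0,"rz":0.05,"gripper":10},
    {"tx":0,"ty":0.0012,"tz":0.003,"rx":0,"ry":0,"rz":0.1,"gripper":10},
    {"tx":0,"ty":0.0012,"tz":0.003,"rx":0,"ry":0,"rz":0.1,"gripper":10}
  ]
}}

```text
clock: 13.17
tool_pos: [0.5274, -0.1788, 0.1003]
orientation: [3.12, -0.367, 0.0]
wrist_force: [0.5, 0.1, 2.6]
finger_gap: 0.0172
grip_force: 59.5
```

Call:
{"op": "servo_tool", "data": {
  "commands": [
    {"tx":0,"ty":0.0006,"tz":0.0015,"rx":0,"ry":0,"rz":0.05,"gripper":10},
    {"tx":0,"ty":0.0012,"tz":0.003,"rx":0,"ry":0,"rz":0.1,"gripper":10},
    {"tx":0,"ty":0.0012,"tz":0.003,"rx":0,"ry":0,"rz":0.1,"gripper":10}
  ]
}}

```text
clock: 13.42
tool_pos: [0.5274, -0.1792, 0.0996]
orientation: [3.081, -0.61, 0.001]
wrist_force: [-0.2, 0.6, 4.2]
finger_gap: 0.0173
grip_force: 59.6
```

```bash
python3 st.py
```

```text
dot deg -22.4 tilt [ 0.0003 -0.0005] [ 0.5274 -0.1792  0.0996] F [-0.2  0.6  4.2] M [ 0.08  0.11 -0.13] q [-0.17  0.76  0.76  1.86 -0.71  0.82 -1.  ] 13.4167
```

Call:
{"op": "servo_tool", "data": {
  "commands": [
    {"tx":0,"ty":0.0004,"tz":0.0008,"rx":0,"ry":0,"rz":0.03,"gripper":10},
    {"tx":0,"ty":0.0008,"tz":0.0016,"rx":0,"ry":0,"rz":0.06,"gripper":10},
    {"tx":0,"ty":0.0008,"tz":0.0016,"rx":0,"ry":0,"rz":0.06,"gripper":10}
  ]
}}

```text
clock: 13.67
tool_pos: [0.5273, -0.1794, 0.0995]
orientation: [3.05, -0.753, 0.001]
wrist_force: [0.3, 1.5, 4.2]
finger_gap: 0.0171
grip_force: 59.6
```

```bash
python3 st.py
```

```text
dot deg -27.7 tilt [ 0.0006 -0.0002] [ 0.5273 -0.1794  0.0995] F [0.3 1.5 4.2] M [0.12 0.05 0.03] q [-0.18  0.77  0.79  1.86 -0.73  0.83 -1.07] 13.6667
```

z has levelled off at 0.0995, which should be the flange meeting the rim. Now I snug it with small turns, watching the moment.

Call:
{"op": "servo_tool", "data": {
  "commands": [
    {"tx":0,"ty":0.0004,"tz":0.0004,"rx":0,"ry":0,"rz":0.03,"gripper":10},
    {"tx":0,"ty":0.0008,"tz":0.0008,"rx":0,"ry":0,"rz":0.06,"gripper":10},
    {"tx":0,"ty":0.0008,"tz":0.0008,"rx":0,"ry":0,"rz":0.06,"gripper":10}
  ]
}}

```text
clock: 13.92
tool_pos: [0.5271, -0.1794, 0.0994]
orientation: [-3.011, 0.895, -0.001]
wrist_force: [-1.4, 1.0, 6.5]
finger_gap: 0.017
grip_force: 59.8
```

```bash
python3 st.py
```

```text
dot deg -33.1 tilt [0.0005 0.0005] [ 0.5271 -0.1794  0.0994] F [-1.4  1.   6.5] M [ 0.3   0.08 -0.03] q [-0.19  0.78  0.81  1.86 -0.75  0.85 -1.14] 13.9167
```

Call:
{"op": "servo_tool", "data": {
  "commands": [
    {"tx":0,"ty":0.0003,"tz":0,"rx":0,"ry":0,"rz":0.025,"gripper":10},
    {"tx":0,"ty":0.0006,"tz":0,"rx":0,"ry":0,"rz":0.05,"gripper":10},
    {"tx":0,"ty":0.0006,"tz":0,"rx":0,"ry":0,"rz":0.05,"gripper":10}
  ]
}}

```text
clock: 14.17
tool_pos: [0.527, -0.1794, 0.0994]
orientation: [-2.973, 1.012, -0.0]
wrist_force: [-1.2, 2.1, 6.0]
finger_gap: 0.0173
grip_force: 59.8
```

```bash
python3 st.py
```

```text
dot deg -37.6 tilt [0.0004 0.0007] [ 0.527  -0.1794  0.0994] F [-1.2  2.1  6. ] M [ 0.33  0.12 -0.08] q [-0.2   0.79  0.83  1.86 -0.77  0.86 -1.21] 14.1667
```

Call:
{"op": "servo_tool", "data": {
  "commands": [
    {"tx":0,"ty":0.0003,"tz":0,"rx":0,"ry":0,"rz":0.02,"gripper":10},
    {"tx":0,"ty":0.0005,"tz":0,"rx":0,"ry":0,"rz":0.04,"gripper":10},
    {"tx":0,"ty":0.0005,"tz":0,"rx":0,"ry":0,"rz":0.04,"gripper":10}
  ]
}}

```text
clock: 14.42
tool_pos: [0.5265, -0.1793, 0.0995]
orientation: [-2.94, 1.103, 0.001]
wrist_force: [-1.6, 1.3, 7.4]
finger_gap: 0.0171
grip_force: 59.9
```

```bash
python3 st.py
```

```text
dot deg -41.1 tilt [-0.0004  0.0012] [ 0.5265 -0.1793  0.0995] F [-1.6  1.3  7.4] M [0.36 0.27 0.06] q [-0.21  0.79  0.85  1.86 -0.78  0.87 -1.26] 14.4167
```

z equals the contact height minus 13 mm, so the flange is home. I relieve the push, let go and retreat straight up.

Call:
{"op": "servo_tool", "data": {
  "commands": [
    {"tx":0,"ty":0,"tz":-0.003,"rx":0,"ry":0,"rz":0,"gripper":10},
    {"tx":0,"ty":0,"tz":-0.003,"rx":0,"ry":0,"rz":0,"gripper":60},
    {"tx":0,"ty":0,"tz":-0.003,"rx":0,"ry":0,"rz":0,"gripper":60},
    {"tx":0,"ty":0,"tz":-0.003,"rx":0,"ry":0,"rz":0,"gripper":60},
    {"tx":0,"ty":0,"tz":-0.003,"rx":0,"ry":0,"rz":0,"gripper":60},
    {"tx":0,"ty":0,"tz":-0.003,"rx":0,"ry":0,"rz":0,"gripper":60}
  ]
}}

```text
clock: 14.92
tool_pos: [0.5268, -0.1796, 0.0993]
orientation: [2.938, -1.111, -0.0]
wrist_force: [0.1, 0.0, 0.2]
finger_gap: 0.0601
grip_force: 0.0
```

Call:
{"op": "servo_tool", "data": {
  "commands": [
    {"tx":0,"ty":0,"tz":-0.06,"rx":0,"ry":0,"rz":0,"gripper":60},
    {"tx":0,"ty":0,"tz":-0.15,"rx":0,"ry":0,"rz":0,"gripper":60},
    {"tx":0,"ty":0,"tz":-0.28,"rx":0,"ry":0,"rz":0,"gripper":60},
    {"tx":0,"ty":0,"tz":-0.4,"rx":0,"ry":0,"rz":0,"gripper":60},
    {"tx":0,"ty":0,"tz":-0.5,"rx":0,"ry":0,"rz":0,"gripper":60},
    {"tx":0,"ty":0,"tz":-0.5,"rx":0,"ry":0,"rz":0,"gripper":60}
  ]
}}

```text
clock: 15.42
tool_pos: [0.529, -0.1821, 0.2297]
orientation: [2.937, -1.111, 0.016]
wrist_force: [0.2, -0.2, -0.4]
finger_gap: 0.0596
grip_force: 0.0
```

```bash
python3 - <<'E'
from h import *
import st
w=vision.camera("wrist"); s=vision.camera("scene")
for b in blobs(redmask(w),8): print(b,"flange z",ray(w,b[0],.093).round(4),"z.08",ray(w,b[0],.08).round(4))
x=proj(s,[.524,-.1786,.08]).astype(int); I=s["img"][x[1]-37:x[1]+38,x[0]-40:x[0]+40,::-1]
J=w["img"][:,:,::-1]; cv2.imwrite("pics/fin.png",np.hstack([cv2.resize(I,(400,375),interpolation=cv2.INTER_CUBIC),cv2.resize(J,(400,300))[:, :].copy() if 0 else cv2.copyMakeBorder(cv2.resize(J,(400,300)),0,75,0,0,cv2.BORDER_CONSTANT)]))
E
```

```text
dot deg -41.4 tilt [ 0.0091 -0.0047] [ 0.529  -0.1821  0.2297] F [ 0.2 -0.2 -0.4] M [-0.02 -0.05  0.02] q [-0.3   0.65  1.    1.72 -0.6   1.11 -1.4 ] 15.4167
(array([105.44,  25.44]), 9, [105, 22, 2, 8]) flange z [ 0.7187 -0.1681  0.093 ] z.08 [ 0.7247 -0.165   0.08  ]
(array([303.66, 184.55]), 44, [300, 181, 8, 8]) flange z [ 0.5615 -0.1944  0.093 ] z.08 [ 0.5603 -0.1925  0.08  ]
(array([319.58, 200.59]), 66, [315, 197, 10, 9]) flange z [ 0.5455 -0.1952  0.093 ] z.08 [ 0.5434 -0.1934  0.08  ]
(array([ 24.47, 396.69]), 32, [21, 393, 7, 8]) flange z [0.5839 0.1042 0.093 ] z.08 [0.5836 0.1199 0.08  ]
```

View pics/fin.png

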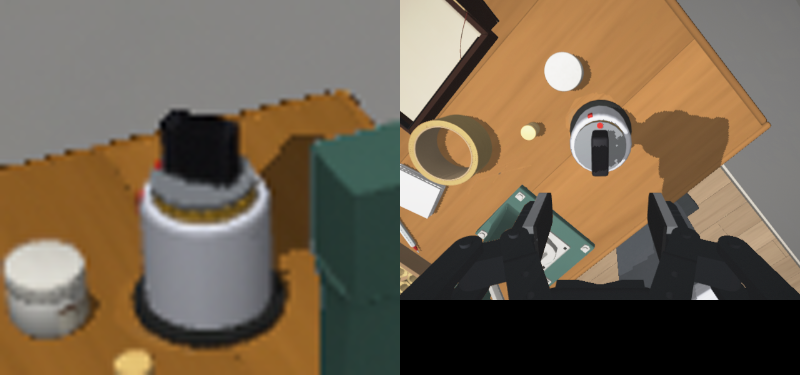

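The stopper sits level in the canister and the jar and vial are undisturbed. I check the flange height numerically in the scene view, since some brass neck shows below it.

```bash
python3 - <<'E'
from h import *
s=vision.camera("scene"); C=np.array([.5242,-.1786,0]); v=s["world_from_camera"][:3,3]-C; v[2]=0; v/=np.linalg.norm(v)
for n,r,z in(("flange top front",.031,.093),("flange bottom front",.031,.088),("same 4mm up",.031,.092),("shoulder .08",.030,.08),("shoulder .078 r36",.036,.078),("foot front",.047,0)): print(n,proj(s,C+v*r+[0,0,z]).round(1))
print("mark .08",proj(s,[.5598,-.1925,.08]).round(1),"flange L/R",[proj(s,C+k*.031*np.array([-v[1],v[0],0])+[0,0,.093]).round(1) for k in(-1,1)])
u=int(round(proj(s,C+v*.031+[0,0,.088])[0]))
for r in range(168,228): print(r,s["img"][r,u].tolist(),end=" ")
t=vision.camera("top"); print()
h=hsv(t)
for n,z,p in(("jar",.04,(461,214)),("vial",.029,(419,226))): print(n,ray(t,p,z).round(3),t["img"][p[1],p[0]])
E
```

```text
flange top front [293.2 177.6]
flange bottom front [293.3 179.1]
same 4mm up [293.2 177.9]
shoulder .08 [293.4 181.2]
shoulder .078 r36 [293.5 182.9]
foot front [294.5 206.5]
mark .08 [280.1 175.2] flange L/R [array([282.3, 171.9]), array([303.5, 171.2])]
168 [15, 15, 16] 169 [15, 16, 17] 170 [16, 15, 17] 171 [15, 14, 17] 172 [15, 16, 17] 173 [17, 16, 17] 174 [47, 48, 50] 175 [119, 123, 128] 176 [119, 122, 128] 177 [120, 122, 128] 178 [116, 119, 123] 179 [77, 78, 78] 180 [89, 75, 47] 181 [107, 81, 27] 182 [137, 116, 87] 183 [217, 219, 225] 184 [183, 185, 194] 185 [153, 155, 163] 186 [138, 139, 147] 187 [138, 139, 148] 188 [139, 140, 148] 189 [139, 139, 147] 190 [139, 140, 148] 191 [137, 140, 147] 192 [138, 140, 147] 193 [139, 141, 147] 194 [138, 140, 147] 195 [138, 139, 147] 196 [138, 139, 146] 197 [138, 139, 146] 198 [137, 139, 146] 199 [136, 139, 145] 200 [136, 139, 145] 201 [136, 138, 145] 202 [136, 138, 144] 203 [130, 132, 137] 204 [33, 35, 32] 205 [35, 37, 35] 206 [29, 29, 25] 207 [71, 52, 31] 208 [144, 94, 37] 209 [143, 95, 37] 210 [143, 95, 38] 211 [142, 95, 36] 212 [144, 97, 39] 213 [146, 97, 39] 214 [145, 97, 38] 215 [145, 95, 37] 216 [145, 95, 36] 217 [145, 96, 35] 218 [146, 96, 38] 219 [147, 97, 39] 220 [147, 97, 40] 221 [146, 96, 37] 222 [147, 97, 38] 223 [144, 96, 37] 224 [143, 95, 37] 225 [143, 94, 35] 226 [145, 95, 39] 227 [145, 97, 38] 
jar [ 0.615 -0.199  0.04 ] [70 44 33]
vial [ 0.589 -0.104  0.029] [231 209 136]
```

The flange's lower edge is at row 179, where the fully-home position projects (179.1), so the remaining brass is just the 8 mm of neck above the shoulder.

```bash
python3 -c "from station import hand_in; print(hand_in())"
```

```text
the job is handed in; nothing more can be done
None
```

The canister is closed: the stopper dropped into the thread start, was run in clockwise until its flange was home on the rim, and was released; I then handed the job in at about 15.5 s on the robot's clock.

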